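# Hold the rotator's belt tensioner back for a belt change

## Task

I want to fit a new drive belt on the tube rotator whose rear cover is off. Take its drive head by the tilt handle and set it level, with the pulleys facing straight up; then push the sprung tensioner arm back by its thumb post, past the last click of its ratchet, and finish holding it there with your fingers on the post: a little beyond the point where the pawl would catch it, but not jammed against the end stop. Leave the head level and don't disturb the petri dish, the vial and the dropper bottle standing beside it.

Things in the scene. Friction and masses are not known exactly. Their poses are not given: they have to be found in the camera images.
- rotator: Stand of a bench tube rotator, fixed: grey base 200 x 206 x 18 mm, two upright cheeks 206 mm apart over their outsides, 148 mm high. Origin under the base's centre, at bench height; x toward the tilt handle's end (away from the robot at yaw 0), y left, z up. The drive head hangs between the cheeks; everything listed on it tilts with it.
- tilt_axis (a point): Middle of the head's tilt axis, 125 mm above the bench over the base's centre; the axis runs along the stand's y.
- head (a joint): Tilt of the white drive head (plate 170 x 166 x 26 mm, middle plane through the axis, pulleys on top): 0 = level, pulleys straight up; positive (rad) = handle end raised. Range -0.35 to 0.95, starts at 0.45 to 0.8. Stiff friction hinge (0.9 N m, 8 N at the handle): stays where it is left; no stop or detent at level.
- tilt_handle (a point): Middle of the tilt handle: a bent round steel bar, 12 mm thick; its straight grip is 90 mm long, parallel to the tilt axis, 118 mm out from it along the head's x and 34 mm above it when level (123 mm from the axis in all), free all round: 21 mm above the plate's top face, 32 mm beyond its edge. It can be gripped across the bar from above.
- tensioner_pivot (a point): Pivot of the tensioner arm, at the level of the arm's upper surface (41 mm above the tilt axis when level); its axis is the plate's normal. At joint 0 the arm points 38 degrees (0.663 rad) clockwise from the head's x axis, seen from above, so its direction is the tensioner joint minus 0.663 rad.
- tensioner (a joint): Swing of the steel tensioner arm (rad): 0 = sprung forward, at rest, its start; grows anticlockwise from above, post moving to the stand's left (+y). The pawl clicks in as it passes 0.18, 0.34 and 0.50 (the last tooth); let go, it then springs back only to about 0.16, 0.31 or 0.47. Rubber end stop at 0.80; hold it near 0.65. Spring at the post: 4 N at rest, 7.5 N at 0.65.
- thumb_post: Black round post on the free end of the tensioner arm, 100 mm from its pivot: 12.4 mm diameter, 31 mm high, with a 15 mm rim over its top 8 mm. Origin at its foot, on the arm's upper surface; z along the post, x along the arm outward. Head level: foot 166 mm, top 197 mm above the bench. Nothing else on the head rises more than 5 mm above its foot.
- pawl (a joint): Swing of the small sprung steel pawl (rad): about 0 = down between the teeth or on the ratchet's rim, rising to about 0.1 as it rides over each tooth, then snapping back.
- pawl_nose (a point): Nose of the pawl, where it touches the toothed quadrant.
- petri: Clear petri dish, 67 mm diameter, 16 mm high, standing right of the rotator; bystander. Origin under its centre.
- vial: Small capped glass vial, 25 mm diameter, 50 mm high, standing left of the rotator; bystander. Origin under its centre.
- dropper_bottle: Dropper bottle, 33 mm diameter, 106 mm high, standing at the far left of the rotator; bystander. Origin under its centre.

How it is judged:
By the outcome, as a careful person would: the job done as asked, in the order asked, and still so for the second after the job is handed in, while the arm keeps its last pose, push and grip.
It also fails if it takes over 45 s, if anything falls off the work surface, if the arm or the gripper's body presses on something with over 40 N, if the wrist force passes 120 N, or if a joint passes its speed limit or range.

## Robot

A 6-joint arm with a two-finger parallel gripper is mounted at the origin on a cart in front of the work surface, level with it; the furniture and walls round the work are solid. World frame = base frame: x ahead of the robot, y to its left, z up, the work surface at z = 0. Lengths are in m, angles in rad, forces in N, time in s.
With the tool pointing down it reaches from about 0.275 to 0.775 m from the base axis. Payload 14.6 kg.
Tool frame: the origin (TCP) lies at the very end of the fingers, on their centre line; the grasp point (between the pads) lies pinch_z behind it (pinch_z is the distance from the TCP to the grasp point, in m); x points along the fingers, y is the direction in which the jaws open and shut, and the axes are right-handed (so a half turn about x gives the same grasp; the last joint's range is limited). The gripper opens to 85 mm and grips with 20 to 120 N. Pads are 22 mm wide; open, the fingers measure 114 mm over their backs; the gripper's body (76 mm by 85 mm) begins 54 mm behind the grasp point. The pads swing forward as they close: fully open they stand 13 mm farther back than shut.
Start: joints at [-1.461, 0.263, -0.048, 1.259, 0, 1.415], TCP at [0.137, -0.507, 0.231] pointing down, gripper open.
Joint ranges: [-2.65, 2.65], [-0.89, 1.7], [-1.18, 1.37], [-2.13, 2.11], [-1.35, 1.29], [-3.14, 3.14]. Speed limits (rad/s): [1.89, 1.89, 2.57, 2.79, 3.14, 3.14].

## Interface

Orientations are given as a unit quaternion [x, y, z, w].
In Python, from station import get_obs, grab_frame, sign_off, pinch_z gives the robot as it stands.
- The arm moves only by the tool jog_arm, never from a script. Its argument "steps" is one flat list of numbers, 7 for each row, row after row: the turn, a rotation vector about the world's x, y, z in rad, then the shift along the world's x, y, z in m, then the opening, from 0 (shut) to 1 (fully open). A call has 1 to 12 rows; each row shifts and turns the pose as measured when the row begins; what a row does not reach is not made up. A row lasts 1/12 s, in which the tool goes at most 41.7 mm and 7.16 degrees, less where a joint would pass 70% of its speed; a pose out of reach is approached as far as the arm can. A call is refused whole if a number of a shift passes 0.0417 or a number of a turn 0.125, either way. A call with a gripper value outside its range is refused whole. The fingers move at their own pace and stop on an object; "squeeze" is the grip in N (left out, the last holds). Time passes only in rows, so rows that do not move let the fingers close. It gives the time, the measured TCP pose, the force and the opening at its end, in the units of the state.
- get_obs(): the state, without advancing time (a new reading comes with each control period).
- grab_frame(name): name is "side" or "top"; returns a dict with "pixels" (480x640x3 uint8, red, green, blue), "fx", "fy", "cx", "cy" (pixels), "extrinsics" (4x4, takes a point from world to camera coordinates). Camera axes: x right, y up, looking along -z (the intrinsics and any distortion apply to the point x, -y, -z); pixel columns grow to the right and rows downward; lengths in m; the calibration is good to about 2 mm. A picture is of the moment at which its call begins. There is no depth.
- sign_off(): hands the job in, once; it reports no verdict.
The state is a dict: "clock": time; "joint_positions": joint angles; "joint_vel": joint speeds; "effort": joint torques, N m; "eef_pos": TCP position; "eef_rot": TCP orientation; "ft_force": force on the tool from outside, world axes, zero at the start; "moment": the same for the moment, N m; "finger_gap": opening from 0.0 (shut) to 1.0 (fully open).
Only numpy, scipy, OpenCV 4.12 (cv2) and the standard library are available. Lean on these libraries where they do the work, as an engineer would, in place of code of your own. Each camera call takes 0.05 s, during which the arm holds its last target. There are 200 camera calls.

## Working session

There is one attempt and no reset: what is moved stays moved. The work goes in short steps, Python scripts to look and compute and a tool call to move; the robot and the scene stay as the last step left them, time stands still between calls to the robot, and variables do not carry over. Pictures are saved under pics/ and viewed, about 8 in all and at most 12, crops included, and the job is handed in when it is done.

Besides the shell and the picture viewer there is one more tool, called after "Call:" as a command line: name --argument value ..., lists and objects as JSON in quotes. jog_arm: Moves the arm, as the interface text tells. Its arguments: {"type":"object","properties":{"steps":{"type":"array"},"squeeze":{"type":"number"}},"required":["steps"]}

```bash
mkdir -p pics; ls
cat > h.py <<'E'
import numpy as np,cv2
from station import get_obs,grab_frame,pinch_z
def snap(n,f):
    d=grab_frame(n); cv2.imwrite('pics/'+f,cv2.cvtColor(d['pixels'],cv2.COLOR_RGB2BGR))
    np.savez('pics/'+f+'.npz',**{k:d[k] for k in d}); return d
def ray(d,u,v):
    E=np.array(d['extrinsics']);R=E[:3,:3];t=E[:3,3]
    c=np.array([(u-float(d['cx']))/float(d['fx']),-(v-float(d['cy']))/float(d['fy']),-1.])
    return -R.T@t, R.T@c
def onz(d,u,v,z):
    o,r=ray(d,u,v); return o+r*(z-o[2])/r[2]
def proj(d,p):
    E=np.array(d['extrinsics']);c=E[:3,:3]@p+E[:3,3]
    return np.array([d['cx']+d['fx']*c[0]/-c[2], d['cy']+d['fy']*c[1]/c[2]])
def tri(a,b):
    (o,r),(p,s)=a,b; r=r/np.linalg.norm(r);s=s/np.linalg.norm(s)
    k=np.linalg.lstsq(np.c_[r,-s],p-o,rcond=None)[0]
    A=o+k[0]*r;B=p+k[1]*s; return (A+B)/2,np.linalg.norm(A-B)
E
python3 - <<'E'
from h import *
import station
for n in('side','top'):
    d=snap(n,n+'0.png'); print(n,{k:np.round(d[k],3).tolist() for k in d if k!='pixels'}, np.round(ray(d,320,240)[0],3))
print(pinch_z if not callable(pinch_z) else pinch_z()); print(get_obs())
E
```

```text
pics
side {'fx': 459.59, 'fy': 459.59, 'cx': 315.635, 'cy': 237.737, 'extrinsics': [[-0.336, -0.942, 0.005, 0.304], [0.799, -0.283, 0.53, -0.444], [-0.498, 0.182, 0.848, -0.725], [0.0, 0.0, 0.0, 1.0]]} [0.096 0.294 0.849]
top {'fx': 603.855, 'fy': 603.855, 'cx': 313.277, 'cy': 240.768, 'extrinsics': [[-0.01, -1.0, -0.008, 0.169], [0.997, -0.011, 0.07, -0.533], [-0.07, -0.007, 0.997, -0.987], [0.0, 0.0, 0.0, 1.0]]} [0.464 0.156 1.024]
0.0187
{'clock': 0.1, 'joint_positions': array([-1.46129500e+00,  2.63489908e-01, -4.88624021e-02,  1.25936557e+00,
        1.54402381e-06,  1.41548992e+00]), 'joint_vel': array([-1.27866279e-03, -7.68358005e-05,  3.05578992e-03, -1.13006978e-03,
       -7.05430927e-04,  1.56558277e-03]), 'effort': array([ 3.95587718e-03, -6.38577890e+01,  3.85063684e+01,  9.86021594e-03,
       -1.65806050e-04, -1.92946680e-05]), 'eef_pos': array([ 0.137372  , -0.5064739 ,  0.23086955]), 'eef_rot': array([ 0.7009257 ,  0.09367607, -0.70090968,  0.09302463]), 'ft_force': array([ 0.65642322, -0.04219764, -0.31621514]), 'moment': array([ 0.03378542, -0.02556874,  0.01086446]), 'finger_gap': 0.9999735666168944}
```

View pics/side0.png

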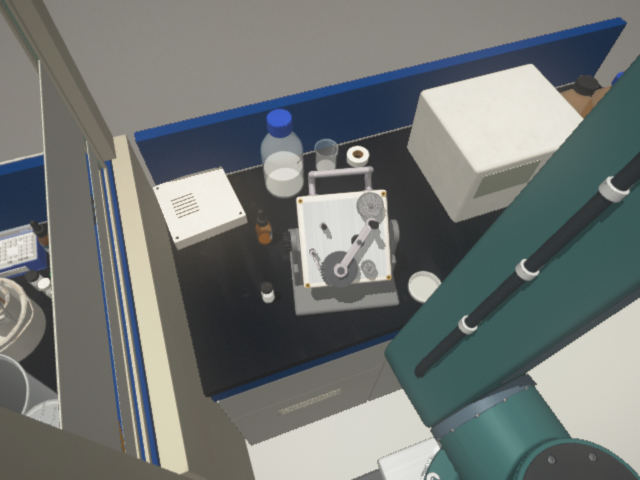

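View pics/top0.png

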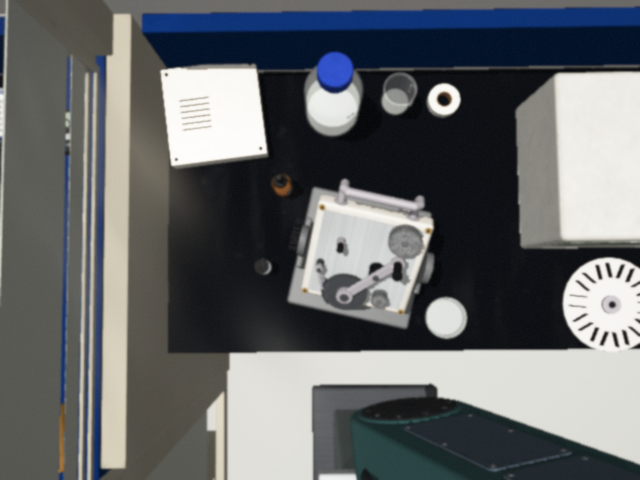

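Side view: handle grip from about (312,174) to (371,170), thumb post near (374,225), tensioner pivot near (341,270). Top view: grip from (343,188) to (421,206), post near (398,270), pivot near (345,297). I'll zoom in for precise pixels.

Run:
```python
import cv2,numpy as np
s=cv2.imread('pics/side0.png')[155:320,280:410];t=cv2.imread('pics/top0.png')[170:335,280:450]
s=cv2.resize(s,None,fx=3,fy=3,interpolation=cv2.INTER_CUBIC);t=cv2.resize(t,None,fx=2.4,fy=2.4,interpolation=cv2.INTER_CUBIC)
c=np.zeros((495,390+408,3),np.uint8);c[:,:390]=s;c[:396,390:]=t;cv2.imwrite('pics/zoom0.png',c)
```

```text
(no output)
```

View pics/zoom0.png

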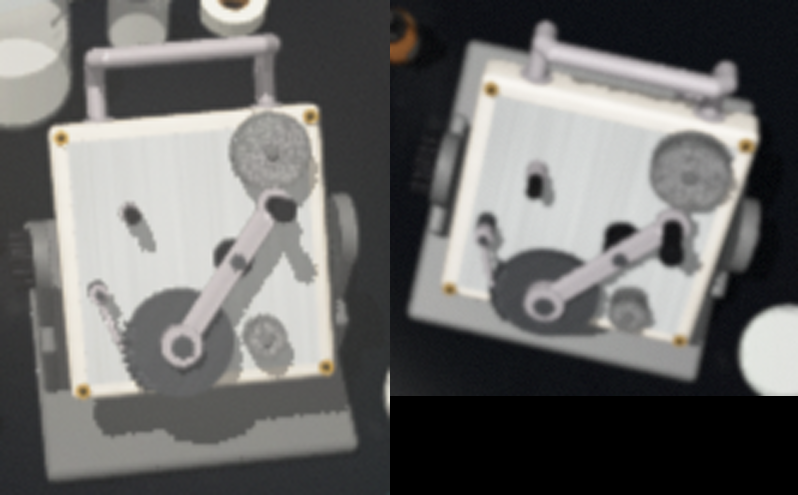

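Run:
```python
from h import *
S=np.load('pics/side0.png.npz');T=np.load('pics/top0.png.npz')
sp=lambda u,v:(ray(S,u/3+280-.33,v/3+155-.33)); tp=lambda u,v:(ray(T,(u-390)/2.4+280-.3,v/2.4+170-.3))
P={}
for n,a,b in [('FL',(61,138),(491,89)),('FR',(310,117),(746,146)),('NR',(326,367),(680,341)),('NL',(83,391),(449,289)),
 ('HL',(95,57),(545,45)),('HR',(270,43),(727,82)),('post',(282,208),(671,258)),('foot',(268,200),(673,222)),('piv',(183,346),(543,306))]:
    p,g=tri(sp(*a),tp(*b));P[n]=p;print(n,np.round(p,4),'gap',round(g,4))
x=(P['FL']+P['FR']-P['NL']-P['NR'])/2;y=(P['FL']+P['NL']-P['FR']-P['NR'])/2
print('len',np.linalg.norm(x),np.linalg.norm(y))
yh=y/np.linalg.norm(y);n=np.cross(x,y);n/=np.linalg.norm(n);xh=np.cross(yh,n)
c=(P['FL']+P['FR']+P['NL']+P['NR'])/4
ax=c-.013*n
print('x',xh,'y',yh,'n',n,'axis pt',ax,'tilt',np.arcsin(xh[2]),'yaw',np.arctan2(-yh[0],yh[1]))
for k in P: print(k,np.round(np.array([xh,yh,n])@(P[k]-ax),4))
# petri etc ground
for nm,u,v,z in[('petri',446,317,.016),('vialtop',263,266,.05),('dropper top',281,182,.106)]: print(nm,onz(T,u,v,z))
```

```text
FL [0.5714 0.1498 0.1817] gap 0.0007
FR [0.5364 0.0017 0.1812] gap 0.001
NR [0.4191 0.0292 0.0827] gap 0.0012
NL [0.454  0.1776 0.083 ] gap 0.0005
HL [0.5906 0.1204 0.2234] gap 0.0022
HR [0.5689 0.0186 0.2203] gap 0.001
post [0.4719 0.0493 0.1965] gap 0.0024
foot [0.4934 0.0453 0.1726] gap 0.0039
piv [0.4432 0.1184 0.1237] gap 0.0001
len 0.15576589297291996 0.15228432078893825
x [ 0.75293431 -0.1791363   0.6332457 ] y [0.22926258 0.97336071 0.00275498] n [-0.61687     0.14310522  0.77394593] axis pt [0.50322999 0.08773626 0.12208998] tilt 0.685739729450663 yaw -0.23132090641719302
FL [0.078  0.0762 0.013 ]
FR [ 0.0778 -0.076   0.013 ]
NR [-0.0778 -0.0763  0.013 ]
NL [-0.078   0.0761  0.013 ]
HL [0.1241 0.0522 0.0292]
HR [ 0.1241 -0.0519  0.0256]
post [ 0.0304 -0.0444  0.0714]
foot [ 0.0322 -0.0434  0.0391]
piv [-0.0497  0.0161  0.0426]
petri [ 0.40634909 -0.05528504  0.016     ]
vialtop [0.49297035 0.24437927 0.05      ]
dropper top [0.61989379 0.2110384  0.106     ]
```

Run:
```python
from h import *
from scipy.spatial.transform import Rotation as R
o=get_obs();M=R.from_quat(o['eef_rot']).as_matrix();print(M.round(3))
print('jaw yaw',np.arctan2(M[1,1],M[0,1]),'want handle',-.231,'mod pi')
T=np.load('pics/top0.png.npz')
for nm,u,v,z in[('bigcap',336,70,.2),('beaker',400,85,.08),('box L edge',518,150,.2)]: print(nm,onz(T,u,v,z).round(3))
```

```text
[[-0.     0.262 -0.965]
 [ 0.001 -0.965 -0.262]
 [-1.    -0.001 -0.   ]]
jaw yaw -1.3059885298241658 want handle -0.231 mod pi
bigcap [0.761 0.128 0.2  ]
beaker [0.778 0.022 0.08 ]
box L edge [ 0.645 -0.122  0.2  ]
```

Call:
jog_arm --steps '[0,0,0,0,0,0.035,1,0,0,0,0,0,0.035,1,0,0,0.1,0.021,0.029,0,1,0,0,0.1,0.021,0.029,0,1,0,0,0.1,0.021,0.029,0,1,0,0,0.1,0.021,0.029,0,1,0,0,0.1,0.021,0.029,0,1,0,0,0.1,0.021,0.029,0,1,0,0,0.1,0.021,0.029,0,1,0,0,0.1,0.021,0.029,0,1,0,0,0.1,0.021,0.029,0,1,0,0,0.1,0.021,0.029,0,1]' --squeeze 60

```text
clock: 1.1
eef_pos: [0.3493, -0.2064, 0.3003]
eef_rot: [-0.562, -0.429, 0.565, -0.426]
ft_force: [1.3, -1.2, -0.5]
finger_gap: 1.0
```

Call:
jog_arm --steps '[0,0,0.04,0.022,0.028,0,1,0,0,0.04,0.022,0.028,0,1,0,0,0,0.022,0.028,0,1,0,0,0,0.022,0.028,0,1,0,0,0,0.022,0.028,0,1,0,0,0,0.022,0.028,0,1,0,0,0,0.022,0.028,0,1,0,0,0,0.022,0.028,0,1,0,0,0,0.022,0.028,0,1,0,0,0,0.022,0.028,0,1,0,0,0,0,0,0,0.7]'

```text
clock: 2.02
eef_pos: [0.5778, 0.0971, 0.2974]
eef_rot: [-0.54, -0.457, 0.544, -0.452]
ft_force: [1.3, -0.2, -0.1]
finger_gap: 0.886
```

```bash
cat >> h.py <<'E'
from scipy.spatial.transform import Rotation as Rn
def st():
    o=get_obs();M=Rn.from_quat(o['eef_rot']).as_matrix();t=o['eef_pos']
    print('t',round(o['clock'],2),'tcp',t.round(4),'grasp',(t-pinch_z*M[:,0]).round(4),'xaxis',M[:,0].round(3),'jawyaw',np.arctan2(M[1,1],M[0,1]).round(3),'F',o['ft_force'].round(1),'gap',round(o['finger_gap'],3))
E
python3 -c "
from h import *
st(); snap('side','side1.png')
S=np.load('pics/side1.png.npz')
for z in [-.045,0,.045]:
  h=np.array([.973,-.229,0]);y=np.array([.229,.973,0]);p=np.array([.503,.088,.125])+.0698*h+np.array([0,0,.101])+z*y
  print(p.round(4),proj(S,p))"
```

```text
t 2.02 tcp [0.5778 0.0971 0.2974] grasp [0.578  0.097  0.3161] xaxis [-0.009  0.002 -1.   ] jawyaw -0.176 F [ 1.3 -0.2 -0.1] gap 0.886
[0.5606 0.0282 0.226 ] [367.13045366 171.71355323]
[0.5709 0.072  0.226 ] [341.78833563 173.84140971]
[0.5812 0.1158 0.226 ] [316.26613584 175.9843868 ]
```

View pics/side1.png

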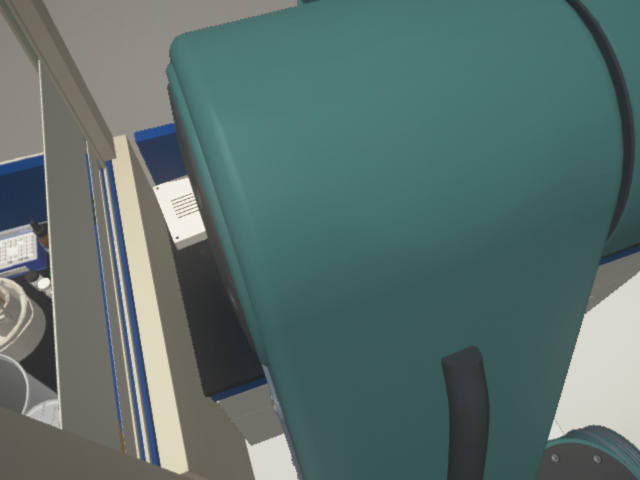

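Arm hides the rotator from the side camera here; I'll check the handle position against the first top picture instead.

Run:
```python
from h import *
S=np.load('pics/side0.png.npz');T=np.load('pics/top0.png.npz')
h=np.array([.973,-.229,0]);y=np.array([.229,.973,0]);p=np.array([.503,.088,.125])+.0698*h+np.array([0,0,.101])
for n,D in(('S',S),('T',T)):
    for q in (-.03,0,.03):
        u,v=proj(D,p+q*y); ui=int(round(u)); g=cv2.cvtColor(D['pixels'],cv2.COLOR_RGB2GRAY)[:,ui]
        print(n,q,u.round(1),v.round(1),int(v)-12,g[int(v)-12:int(v)+13])
```

```text
S -0.03 358.7 172.4 160 [240 239 206 154 142 141 147 181 204 209 200 178 148 118  78  56  56  56
  57  55  56  56  57  56  57]
S 0 341.8 173.8 161 [ 51  50  50  50  52  51  58 106 182 208 207 189 162 129  92  64  58  57
  57  58  56  58  58  57  60]
S 0.03 324.8 175.3 163 [174 174 172 173 173 173 174 192 203 207 199 177 147 112  74  59  57  58
  59  58  60  59  59  61  61]
T -0.03 402.3 207.0 195 [ 17  17  28  76 134 175 199 212 220 215 202 182 158 138 125 115 116 137
 168 191 206 215 222 230 239]
T 0 380.2 202.2 190 [ 16  16  23  56 110 160 192 207 217 213 202 187 163 145 144 150 146 142
 156 189 209 217 224 231 239]
T 0.03 358.2 197.3 185 [ 12  17  21  46  98 154 186 207 216 215 205 189 167 149 149 153 151 143
 142 164 195 215 222 230 238]
```

Run:
```python
from h import *
S=np.load('pics/side0.png.npz');T=np.load('pics/top0.png.npz')
p,g=tri(ray(S,341.8,171.6),ray(T,380.8,198.2));print(p,g)
ax=np.array([.503,.088,.125])
for a in (ax,np.array([.503,.0877,.122])):
    d=p-a;h=d[:2]@[.973,-.229];print('r',np.hypot(h,d[2]),'tilt',np.arctan2(d[2],h)-.2806)
```

```text
[0.57602982 0.07059796 0.22575857] 0.0011530785788940142
r 0.12563340910733992 tilt 0.650043631034873
r 0.12801171307782924 tilt 0.6644729008047874
```

Call:
jog_arm --steps '[-0.002,-0.009,-0.055,-0.004,-0.026,0,0.7,0,0,0,0,0,0,0.7,0,0,0,0,0,-0.03,0.7,0,0,0,0,0,-0.02,0.7,0,0,0,0,0,0,0.7]'

```text
clock: 2.48
eef_pos: [0.5712, 0.0668, 0.246]
eef_rot: [-0.554, -0.438, 0.555, -0.439]
ft_force: [-0.9, -0.1, -0.1]
finger_gap: 0.7
```

```bash
python3 -c "
from h import *
st()"
```

```text
t 2.48 tcp [0.5712 0.0668 0.246 ] grasp [0.5712 0.0669 0.2647] xaxis [-0.    -0.001 -1.   ] jawyaw -0.232 F [-0.9 -0.1 -0.1] gap 0.7
```

Call:
jog_arm --steps '[0,0,0,0.003,0.004,-0.02,0.7,0,0,0,0,0,-0.018,0.7,0,0,0,0,0,0,0.3,0,0,0,0,0,0,0,0,0,0,0,0,0,0,0,0,0,0,0,0,0,0,0,0,0,0,0,0,0,0,0,0,0,0,0]'

```text
clock: 3.15
eef_pos: [0.5736, 0.0682, 0.2137]
eef_rot: [0.556, 0.437, -0.555, 0.439]
ft_force: [1.5, 1.2, -12.4]
finger_gap: 0.113
```

```bash
python3 -c "
from h import *
st()"
```

```text
t 3.15 tcp [0.5736 0.0682 0.2137] grasp [0.5735 0.0682 0.2324] xaxis [ 0.003 -0.002 -1.   ] jawyaw -0.235 F [  1.5   1.2 -12.4] gap 0.113
```

Call:
jog_arm --steps '[0,0,0,0.008,-0.0018,-0.0063,0,0,0,0,0.0073,-0.0017,-0.007,0,0,0,0,0.0066,-0.0016,-0.0076,0,0,0,0,0.006,-0.0014,-0.008,0,0,0,0,0,0,0,0]'

```text
clock: 3.57
eef_pos: [0.5999, 0.0621, 0.1885]
eef_rot: [0.555, 0.438, -0.555, 0.439]
ft_force: [-0.1, 1.3, -9.2]
finger_gap: 0.112
```

```bash
python3 -c "
from h import *
st()"
```

```text
t 3.57 tcp [0.5999 0.0621 0.1885] grasp [0.5998 0.0621 0.2072] xaxis [ 0.002 -0.001 -1.   ] jawyaw -0.233 F [-0.1  1.3 -9.2] gap 0.112
```

Call:
jog_arm --steps '[0,0,0,0.0046,-0.0011,-0.007,0,0,0,0,0.0039,-0.0009,-0.0072,0,0,0,0,0.0036,-0.0008,-0.0075,0,0,0,0,0.003,-0.0007,-0.0077,0,0,0,0,0.0024,-0.0006,-0.0078,0,0,0,0,0,0,0,0]'

```text
clock: 4.07
eef_pos: [0.6175, 0.0579, 0.1573]
eef_rot: [0.556, 0.437, -0.553, 0.44]
ft_force: [-1.0, 1.3, -6.5]
finger_gap: 0.113
```

```bash
python3 -c "
from h import *
st(); snap('top','top2.png'); d=snap('side','side2.png')
a=cv2.imread('pics/side2.png');b=cv2.imread('pics/top2.png')
cv2.imwrite('pics/both2.png',cv2.resize(np.hstack([a,b]),(800,300)))"
```

```text
t 4.07 tcp [0.6175 0.0579 0.1573] grasp [0.6174 0.0579 0.176 ] xaxis [ 0.006 -0.002 -1.   ] jawyaw -0.233 F [-1.   1.3 -6.5] gap 0.113
```

View pics/both2.png

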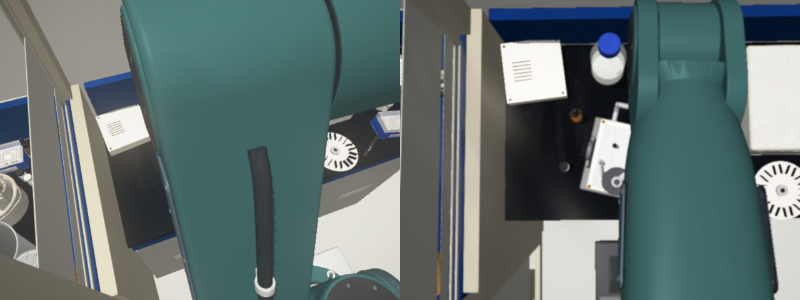

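Top view: left edge of the plate, its screws and the quadrant still show left of the arm (plate at about (610,155) in the combined picture); side view is blocked. Handle is held; head close to level. A bit more down, then release and look.

Call:
jog_arm --steps '[0,0,0,0.001,0,-0.004,0,0,0,0,0.0005,0,-0.004,0,0,0,0,0,0,0,0,0,0,0,0,0,0,0,0,0,0,0,0,0,0.15,0,0,0,0,0,0,0.35,0,0,0,0,0,0,0.4,0,0,0,0,0,0.03,0.4,0,0,0,0,0,0.04,0.4]'

```text
clock: 4.92
eef_pos: [0.6169, 0.0575, 0.2192]
eef_rot: [-0.554, -0.437, 0.555, -0.44]
ft_force: [1.3, 0.3, 1.4]
finger_gap: 0.404
```

```bash
python3 -c "
from h import *
st()"
```

```text
t 4.92 tcp [0.6169 0.0575 0.2192] grasp [0.6169 0.0576 0.2379] xaxis [ 0.001 -0.003 -1.   ] jawyaw -0.233 F [1.3 0.3 1.4] gap 0.404
```

Call:
jog_arm --steps '[0,0,0,-0.01,-0.01,0.04,0.4,0,0,0,-0.03,-0.04,0.03,0.4,0,0,0,-0.03,-0.04,0,0.4,0,0,0,-0.03,-0.04,0,0.4,0,0,0,-0.03,-0.04,0,0.4,0,0,0,-0.03,-0.04,0,0.4,0,0,0,-0.03,-0.04,0,0.4,0,0,0,-0.03,-0.04,0,0.4,0,0,0,-0.03,-0.04,0,0.4,0,0,0,-0.03,-0.04,0,0.4,0,0,0,-0.03,-0.04,0,0.4]'

```text
clock: 5.83
eef_pos: [0.3591, -0.2815, 0.2921]
eef_rot: [0.556, 0.434, -0.548, 0.45]
ft_force: [0.8, -0.8, -0.6]
finger_gap: 0.399
```

Run:
```python
from h import *
st(); snap('top','top3.png'); snap('side','side3.png')
s=cv2.imread('pics/side3.png')[155:320,280:410];t=cv2.imread('pics/top3.png')[170:335,280:450]
s=cv2.resize(s,None,fx=3,fy=3,interpolation=cv2.INTER_CUBIC);t=cv2.resize(t,None,fx=2.4,fy=2.4,interpolation=cv2.INTER_CUBIC)
c=np.zeros((495,390+408,3),np.uint8);c[:,:390]=s;c[:396,390:]=t;cv2.imwrite('pics/zoom3.png',c)
```

```text
t 5.83 tcp [ 0.3591 -0.2815  0.2921] grasp [ 0.3587 -0.2813  0.3108] xaxis [ 0.022 -0.011 -1.   ] jawyaw -0.221 F [ 0.8 -0.8 -0.6] gap 0.399
```

View pics/zoom3.png

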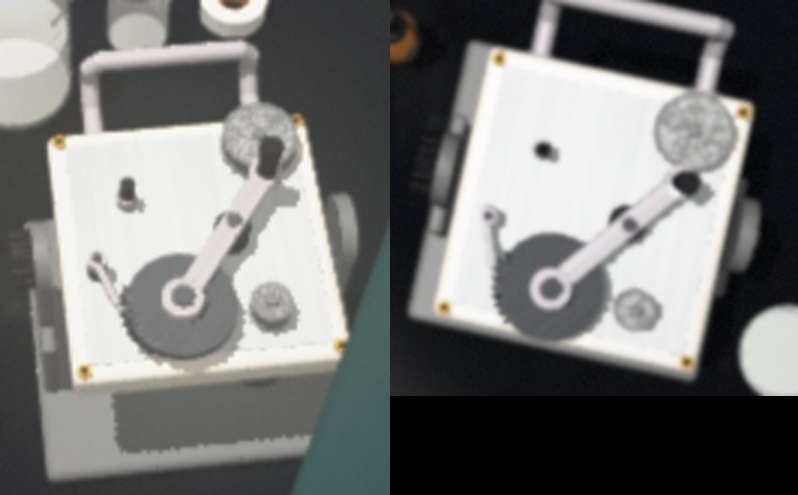

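Clear view. Screws side zoom (59,142),(298,121),(341,346),(84,373); top zoom (499,59),(743,112),(686,362),(444,307). I'll refine by colour centroid and triangulate.

```bash
cat > lev.py <<'E'
from h import *
def cen(d,u,v):
    u0,v0=int(round(u)),int(round(v));w=5
    p=d['pixels'][v0-w:v0+w+1,u0-w:u0+w+1].astype(float)
    s=np.clip(p[...,0]-p[...,2]-35,0,None); yy,xx=np.mgrid[v0-w:v0+w+1,u0-w:u0+w+1]
    return (s*xx).sum()/s.sum(),(s*yy).sum()/s.sum()
def plate(S,T,sz,tz):
    P=[]
    for (a,b),(c,e) in zip(sz,tz):
        A=cen(S,a/3+280-.33,b/3+155-.33);B=cen(T,(c-390)/2.4+280-.3,e/2.4+170-.3)
        p,g=tri(ray(S,*A),ray(T,*B));P.append(p);print(np.round(p,4),round(g,4))
    FL,FR,NR,NL=P
    x=(FL+FR-NL-NR)/2;y=(FL+NL-FR-NR)/2;yh=y/np.linalg.norm(y);n=np.cross(x,y);n/=np.linalg.norm(n);xh=np.cross(yh,n)
    ax=sum(P)/4-.013*n
    print('len',np.linalg.norm(x),np.linalg.norm(y),'axis',ax.round(4),'tilt',np.arctan2(x[2],np.hypot(*x[:2])),'roll',np.arcsin(yh[2]),'yaw',np.arctan2(-yh[0],yh[1]))
    return ax,xh,yh,n
E
python3 - <<'E'
from lev import *
plate(np.load('pics/side0.png.npz'),np.load('pics/top0.png.npz'),[(61,138),(310,117),(326,367),(83,391)],[(491,89),(746,146),(680,341),(449,289)])
S=np.load('pics/side3.png.npz');T=np.load('pics/top3.png.npz')
ax,xh,yh,n=plate(S,T,[(59,142),(298,121),(341,346),(84,373)],[(499,59),(743,112),(686,362),(444,307)])
for nm,a,b in [('HL',(88,66),(549,6)),('HR',(247,52),(722,28)),('posttop',(273,146),(688,181)),('piv',(183,296),(551,288))]:
    p,g=tri(ray(S,a[0]/3+280-.33,a[1]/3+155-.33),ray(T,(b[0]-390)/2.4+280-.3,b[1]/2.4+170-.3))
    print(nm,p.round(4),round(g,4),np.round(np.array([xh,yh,n])@(p-ax),4))
E
```

```text
[0.5718 0.1499 0.1814] 0.0006
[0.5367 0.0016 0.182 ] 0.0009
[0.4196 0.0292 0.0819] 0.0004
[0.4547 0.1777 0.0819] 0.0006
len 0.15635716105337666 0.1524859637919871 axis [0.5038 0.0877 0.1218] tilt 0.692399516466309 roll -0.0021101225196257637 yaw -0.23199789991928793
[0.5949 0.1445 0.1459] 0.0007
[ 0.5598 -0.0046  0.1462] 0.0008
[0.4089 0.0327 0.132 ] 0.0027
[0.4432 0.1801 0.1311] 0.0006
len 0.15631394454499442 0.1522885049816166 axis [0.5028 0.0878 0.1258] tilt 0.09308711828181437 roll -0.004175282523665731 yaw -0.23015856633437495
HL [0.6206 0.1153 0.179 ] 0.0012 [0.1129 0.0533 0.0431]
HR [0.6087 0.0114 0.1649] 0.001 [ 0.1236 -0.0505  0.0275]
posttop [0.5153 0.0374 0.1947] 0.0 [ 0.0299 -0.0466  0.0662]
piv [0.4548 0.1155 0.1624] 0.0008 [-0.0494  0.0158  0.0414]
```

Call:
jog_arm --steps '[0.011,0.022,-0.01,0.0235,0.0315,0,0.4,0,0,0,0.0235,0.0315,0,0.4,0,0,0,0.0235,0.0315,0,0.4,0,0,0,0.0235,0.0315,0,0.4,0,0,0,0.0235,0.0315,0,0.4,0,0,0,0.0235,0.0315,0,0.4,0,0,0,0.0235,0.0315,0,0.4,0,0,0,0.0235,0.0315,0,0.4,0,0,0,0.0235,0.0315,0,0.4,0,0,0,0.0235,0.0315,0,0.4,0,0,0,0,0,0,0.4,0,0,0,0,0,0,0.4]' --squeeze 100

```text
clock: 6.93
eef_pos: [0.6002, 0.0483, 0.2945]
eef_rot: [0.559, 0.431, -0.557, 0.437]
ft_force: [-1.4, -0.3, -0.4]
finger_gap: 0.4
```

```bash
python3 -c "
from h import *
st()"
```

```text
t 6.93 tcp [0.6002 0.0483 0.2945] grasp [0.6001 0.0484 0.3132] xaxis [ 0.007 -0.004 -1.   ] jawyaw -0.249 F [-1.4 -0.3 -0.4] gap 0.4
```

Call:
jog_arm --steps '[0.004,0.007,0.018,0.014,0.0135,0,0.4,0,0,0,0,0,0,0.4,0,0,0,0,0,-0.03,0.4,0,0,0,0,0,-0.03,0.4,0,0,0,0,0,-0.03,0.4,0,0,0,0,0,-0.02,0.4,0,0,0,0,0,-0.02,0.4,0,0,0,0,0,0,0.4,0,0,0,0,0,0,0.4]'

```text
clock: 7.68
eef_pos: [0.6108, 0.0577, 0.1636]
eef_rot: [0.556, 0.436, -0.554, 0.44]
ft_force: [-0.7, 0.1, 0.5]
finger_gap: 0.401
```

```bash
python3 -c "
from h import *
st()"
```

```text
t 7.68 tcp [0.6108 0.0577 0.1636] grasp [0.6107 0.0578 0.1823] xaxis [ 0.006 -0.002 -1.   ] jawyaw -0.235 F [-0.7  0.1  0.5] gap 0.401
```

Call:
jog_arm --steps '[0,0.005,0,0.004,0.004,-0.006,0.4,0,0,0,0,0,-0.006,0.4,0,0,0,0,0,0,0.3,0,0,0,0,0,0,0,0,0,0,0,0,0,0,0,0,0,0,0,0,0,0,0,0,0,0,0,0]'

```text
clock: 8.27
eef_pos: [0.6194, 0.0603, 0.1565]
eef_rot: [0.558, 0.434, -0.553, 0.441]
ft_force: [1.2, -0.1, -4.7]
finger_gap: 0.104
```

```bash
python3 -c "
from h import *
st()"
```

```text
t 8.27 tcp [0.6194 0.0603 0.1565] grasp [0.6192 0.0603 0.1752] xaxis [ 0.012 -0.003 -1.   ] jawyaw -0.237 F [ 1.2 -0.1 -4.7] gap 0.104
```

Call:
jog_arm --steps '[0,0,0,0.001,0,-0.004,0,0,0,0,0.001,0,-0.004,0,0,0,0,0.001,0,-0.004,0,0,0,0,0,0,0,0,0,0,0,0,0,0,0]'

```text
clock: 8.68
eef_pos: [0.6224, 0.0595, 0.1474]
eef_rot: [0.558, 0.433, -0.553, 0.442]
ft_force: [-0.6, 0.3, 0.4]
finger_gap: 0.101
```

```bash
python3 -c "
from h import *
st()"
```

```text
t 8.68 tcp [0.6224 0.0595 0.1474] grasp [0.6221 0.0596 0.1661] xaxis [ 0.015 -0.006 -1.   ] jawyaw -0.237 F [-0.6  0.3  0.4] gap 0.101
```

Call:
jog_arm --steps '[0,0,0,0.0005,0,-0.003,0,0,0,0,0,0,0,0,0,0,0,0,0,0,0]'

```text
clock: 8.93
eef_pos: [0.6229, 0.0594, 0.1456]
eef_rot: [0.559, 0.432, -0.552, 0.443]
ft_force: [-0.1, -0.6, 1.0]
finger_gap: 0.102
```

```bash
python3 -c "
from h import *
st()"
```

```text
t 8.93 tcp [0.6229 0.0594 0.1456] grasp [0.6226 0.0595 0.1643] xaxis [ 0.016 -0.006 -1.   ] jawyaw -0.237 F [-0.1 -0.6  1. ] gap 0.102
```

Call:
jog_arm --steps '[0,0,0,0,0,0,0.15,0,0,0,0,0,0,0.25,0,0,0,0,0,0,0.35,0,0,0,0,0,0.02,0.35,0,0,0,0,0,0.04,0.35,0,0,0,0,0,0.04,0.35,0,0,0,-0.02,-0.02,0.03,0.35]'

```text
clock: 9.52
eef_pos: [0.6012, 0.0417, 0.2725]
eef_rot: [0.555, 0.436, -0.555, 0.44]
ft_force: [2.2, 0.3, 1.6]
finger_gap: 0.351
```

Call:
jog_arm --steps '[0,0,0,-0.03,-0.04,0.02,0.35,0,0,0,-0.03,-0.04,0,0.35,0,0,0,-0.03,-0.04,0,0.35,0,0,0,-0.03,-0.04,0,0.35,0,0,0,-0.03,-0.04,0,0.35,0,0,0,-0.03,-0.04,0,0.35,0,0,0,-0.03,-0.04,0,0.35,0,0,0,-0.03,-0.04,0,0.35,0,0,0,-0.03,-0.04,0,0.35,0,0,0,-0.02,-0.03,0,0.35]'

```text
clock: 10.35
eef_pos: [0.3528, -0.2886, 0.2958]
eef_rot: [0.557, 0.434, -0.549, 0.448]
ft_force: [-0.1, 0.3, 0.8]
finger_gap: 0.352
```

Run:
```python
from lev import *
st(); S=snap('side','side4.png');T=snap('top','top4.png')
# predicted level screw positions -> seeds
ax=np.array([.503,.0878,.125]);xh=np.array([.9735,-.229,0]);yh=np.array([.229,.9735,0])
sz=[];tz=[]
for a,b in[(1,1),(1,-1),(-1,-1),(-1,1)]:
    p=ax+a*.078*xh+b*.076*yh+[0,0,.013]
    u,v=proj(S,p);sz.append(((u-280+.33)*3,(v-155+.33)*3));u,v=proj(T,p);tz.append(((u-280+.3)*2.4+390,(v-170+.3)*2.4))
plate(S,T,sz,tz)
s=cv2.imread('pics/side4.png')[155:320,280:410];t=cv2.imread('pics/top4.png')[170:335,280:450]
s=cv2.resize(s,None,fx=3,fy=3,interpolation=cv2.INTER_CUBIC);t=cv2.resize(t,None,fx=2.4,fy=2.4,interpolation=cv2.INTER_CUBIC)
c=np.zeros((495,390+408,3),np.uint8);c[:,:390]=s;c[:396,390:]=t;cv2.imwrite('pics/zoom4.png',c)
```

```text
t 10.35 tcp [ 0.3528 -0.2886  0.2958] grasp [ 0.3525 -0.2884  0.3145] xaxis [ 0.021 -0.009 -1.   ] jawyaw -0.225 F [-0.1  0.3  0.8] gap 0.352
[0.5967 0.1443 0.1387] 0.0009
[ 0.5611 -0.005   0.1398] 0.001
[0.4096 0.0322 0.1389] 0.0023
[0.4442 0.18   0.138 ] 0.0008
len 0.1562950561585118 0.15260503110195928 axis [0.503  0.0878 0.1258] tilt 0.005523752560276318 roll -0.0064785299844972504 yaw -0.23181963218689716
```

View pics/zoom4.png

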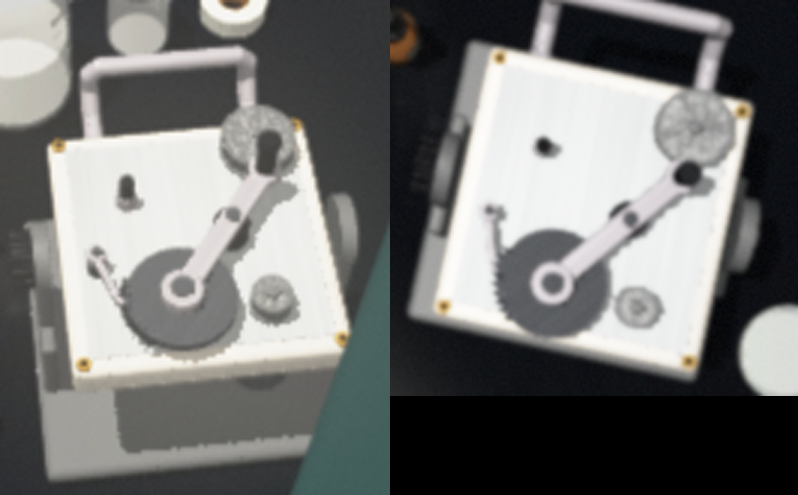

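Head reads level (tilt 0.006 rad; screws' heights all within 2 mm). Post top at side zoom (271,138), top zoom (688,172); pivot at (182,288) / (552,284).

Run:
```python
from h import *
S=np.load('pics/side4.png.npz');T=np.load('pics/top4.png.npz')
Q={}
for nm,a,b in [('post',(271,138),(688,172)),('piv',(182,288),(552,284))]:
    p,g=tri(ray(S,a[0]/3+280-.33,a[1]/3+155-.33),ray(T,(b[0]-390)/2.4+280-.3,b[1]/2.4+170-.3));Q[nm]=p
    print(nm,p.round(4),round(g,4),'top-only',onz(T,(b[0]-390)/2.4+280-.3,b[1]/2.4+170-.3,.195 if nm=='post' else .166).round(4))
yaw=-.231
piv=np.array([.503,.0878])+np.array([[np.cos(yaw),-np.sin(yaw)],[np.sin(yaw),np.cos(yaw)]])@[-.0495,.016]
print('piv model',piv, 'd',np.linalg.norm(Q['post'][:2]-Q['piv'][:2]))
for q in np.arange(0,.70,.05):
    a=q-.663+yaw; print(round(q,2),(piv+.1*np.array([np.cos(a),np.sin(a)])).round(4),'tangent jaw yaw',round(a+np.pi/2,3))
```

```text
post [0.5202 0.0371 0.1962] 0.0008 top-only [0.5204 0.0373 0.195 ]
piv [0.4573 0.1152 0.1674] 0.0011 top-only [0.4571 0.1147 0.166 ]
piv model [0.45847804 0.11470809] d 0.100313988365375
0.0 [0.5211 0.0367] tangent jaw yaw 0.677
0.05 [0.5249 0.04  ] tangent jaw yaw 0.727
0.1 [0.5286 0.0434] tangent jaw yaw 0.777
0.15 [0.5321 0.047 ] tangent jaw yaw 0.827
0.2 [0.5353 0.0507] tangent jaw yaw 0.877
0.25 [0.5384 0.0547] tangent jaw yaw 0.927
0.3 [0.5413 0.0587] tangent jaw yaw 0.977
0.35 [0.544 0.063] tangent jaw yaw 1.027
0.4 [0.5465 0.0673] tangent jaw yaw 1.077
0.45 [0.5488 0.0718] tangent jaw yaw 1.127
0.5 [0.5508 0.0763] tangent jaw yaw 1.177
0.55 [0.5526 0.081 ] tangent jaw yaw 1.227
0.6 [0.5542 0.0857] tangent jaw yaw 1.277
0.65 [0.5555 0.0905] tangent jaw yaw 1.327
```

Call:
jog_arm --steps '[0.009,0.021,0.09,0.017,0.0325,0,0.4,0,0,0.09,0.017,0.0325,0,0.4,0,0,0.09,0.017,0.0325,0,0.4,0,0,0.09,0.017,0.0325,0,0.4,0,0,0.09,0.017,0.0325,0,0.4,0,0,0.09,0.017,0.0325,0,0.4,0,0,0.09,0.017,0.0325,0,0.4,0,0,0.09,0.017,0.0325,0,0.4,0,0,0.09,0.017,0.0325,0,0.4,0,0,0.09,0.015,0.03,0,0.4,0,0,0,0,0,0,0.4,0,0,0,0,0,0,0.4]' --squeeze 25

```text
clock: 11.45
eef_pos: [0.5243, 0.0496, 0.2955]
eef_rot: [0.297, 0.641, -0.295, 0.643]
ft_force: [-0.1, -0.2, 0.2]
finger_gap: 0.399
```

```bash
python3 -c "
from h import *
st();print(get_obs()['joint_positions'].round(2))"
```

```text
t 11.45 tcp [0.5243 0.0496 0.2955] grasp [0.5243 0.0496 0.3142] xaxis [ 0.003  0.001 -1.   ] jawyaw 0.707 F [-0.1 -0.2  0.2] gap 0.399
[-0.06  0.25  0.11  1.43  0.    0.8 ]
```

Call:
jog_arm --steps '[-0.001,0.003,-0.03,-0.0036,-0.0127,0,0.4,0,0,0,0,0,0,0.4,0,0,0,0,0,-0.03,0.4,0,0,0,0,0,-0.03,0.4,0,0,0,0,0,-0.02,0.4,0,0,0,0,0,0,0.4,0,0,0,0,0,0,0.4]'

```text
clock: 12.03
eef_pos: [0.5188, 0.0318, 0.2148]
eef_rot: [0.31, 0.635, -0.31, 0.637]
ft_force: [0.4, 1.1, 0.8]
finger_gap: 0.402
```

```bash
python3 -c "
from h import *
st()"
```

```text
t 12.03 tcp [0.5188 0.0318 0.2148] grasp [0.5188 0.0318 0.2335] xaxis [ 0.003 -0.001 -1.   ] jawyaw 0.664 F [0.4 1.1 0.8] gap 0.402
```

Call:
jog_arm --steps '[0,0.003,0.01,0.002,0.0048,0,0.4,0,0,0,0,0,0,0.4,0,0,0,0,0,-0.014,0.4,0,0,0,0,0,-0.014,0.4,0,0,0,0,0,-0.01,0.4,0,0,0,0,0,0,0.4,0,0,0,0,0,0,0.4]'

```text
clock: 12.62
eef_pos: [0.525, 0.0354, 0.1842]
eef_rot: [0.309, 0.633, -0.306, 0.641]
ft_force: [-0.2, 0.6, 0.3]
finger_gap: 0.4
```

```bash
python3 -c "
from h import *
st()"
```

```text
t 12.62 tcp [0.525  0.0354 0.1842] grasp [0.5248 0.0354 0.2029] xaxis [ 0.011 -0.002 -1.   ] jawyaw 0.672 F [-0.2  0.6  0.3] gap 0.4
```

Call:
jog_arm --steps '[0.002,0.011,0,-0.0035,0.0015,-0.005,0.4,0,0,0,0,0,-0.005,0.4,0,0,0,0,0,0,0.4,0,0,0,0,0,0,0.4]'

```text
clock: 12.95
eef_pos: [0.5226, 0.0371, 0.1763]
eef_rot: [0.308, 0.636, -0.307, 0.638]
ft_force: [-0.1, -0.9, 0.7]
finger_gap: 0.403
```

```bash
python3 -c "
from h import *
st()"
```

```text
t 12.95 tcp [0.5226 0.0371 0.1763] grasp [0.5225 0.0371 0.195 ] xaxis [ 0.003  0.    -1.   ] jawyaw 0.672 F [-0.1 -0.9  0.7] gap 0.403
```

Call:
jog_arm --steps '[0,0.002,0,-0.0015,0,-0.003,0.3,0,0,0,0,0,0,0.2,0,0,0,0,0,0,0,0,0,0,0,0,0,0,0,0,0,0,0,0,0]' --squeeze 20

```text
clock: 13.37
eef_pos: [0.5211, 0.037, 0.1736]
eef_rot: [0.307, 0.636, -0.307, 0.637]
ft_force: [-0.4, 0.1, -0.4]
finger_gap: 0.159
```

```bash
python3 -c "
from h import *
st()"
```

```text
t 13.37 tcp [0.5211 0.037  0.1736] grasp [0.5211 0.037  0.1923] xaxis [ 0.001  0.    -1.   ] jawyaw 0.672 F [-0.4  0.1 -0.4] gap 0.159
```

Call:
jog_arm --steps '[0,0,0.05,0.0038,0.0033,0,0,0,0,0.05,0.0037,0.0034,0,0,0,0,0.05,0.0035,0.0036,0,0,0,0,0.05,0.0032,0.0037,0,0,0,0,0.05,0.0031,0.004,0,0,0,0,0.05,0.0029,0.004,0,0,0,0,0,0,0,0,0]'

```text
clock: 13.95
eef_pos: [0.54, 0.0567, 0.1735]
eef_rot: [0.202, 0.677, -0.208, 0.677]
ft_force: [-2.3, -2.7, 2.1]
finger_gap: 0.155
```

```bash
cat >> h.py <<'E'
def ten():
    st();t=get_obs()['eef_pos'];d=t[:2]-[.4585,.1147];print('r',np.hypot(*d).round(4),'q',(np.arctan2(d[1],d[0])+.663+.231).round(3))
E
python3 -c "
from h import *
ten()"
```

```text
t 13.95 tcp [0.54   0.0567 0.1735] grasp [0.54   0.0568 0.1922] xaxis [-0.002 -0.007 -1.   ] jawyaw 0.982 F [-2.3 -2.7  2.1] gap 0.155
r 0.1 q 0.275
```

Call:
jog_arm --steps '[0.007,-0.002,0.04,0.0028,0.0042,0,0,0,0,0.045,0.0026,0.0043,0,0,0,0,0.045,0.0024,0.0044,0,0,0,0,0.045,0.0021,0.0045,0,0,0,0,0.045,0.002,0.0046,0,0,0,0,0.045,0.0017,0.0047,0,0,0,0,0.045,0.0015,0.0047,0,0,0,0,0,0,0,0,0]'

```text
clock: 14.62
eef_pos: [0.5538, 0.0839, 0.1736]
eef_rot: [0.096, 0.7, -0.103, 0.7]
ft_force: [-2.0, -4.9, 1.3]
finger_gap: 0.158
```

```bash
python3 -c "
from h import *
ten()"
```

```text
t 14.62 tcp [0.5538 0.0839 0.1736] grasp [0.5538 0.0841 0.1923] xaxis [-0.002 -0.009 -1.   ] jawyaw 1.289 F [-2.  -4.9  1.3] gap 0.158
r 0.1001 q 0.582
```

Call:
jog_arm --steps '[0.009,-0.002,0.015,0.0011,0.004,0,0,0,0,0.015,0.0009,0.004,0,0,0,0,0,0,0,0,0,0,0,0,0,0,0,0]'

```text
clock: 14.95
eef_pos: [0.5553, 0.0888, 0.1736]
eef_rot: [0.091, 0.701, -0.095, 0.701]
ft_force: [-0.7, -6.8, 0.8]
finger_gap: 0.154
```

```bash
python3 -c "
from h import *
ten(); snap('top','top5.png');snap('side','side5.png');cv2.imwrite('pics/both5.png',cv2.resize(np.hstack([cv2.imread('pics/side5.png')[100:340,200:520],cv2.imread('pics/top5.png')[100:340,200:520]]),(800,300)))"
```

```text
t 14.95 tcp [0.5553 0.0888 0.1736] grasp [0.5553 0.0889 0.1923] xaxis [ 0.    -0.006 -1.   ] jawyaw 1.308 F [-0.7 -6.8  0.8] gap 0.154
r 0.1002 q 0.633
```

View pics/both5.png

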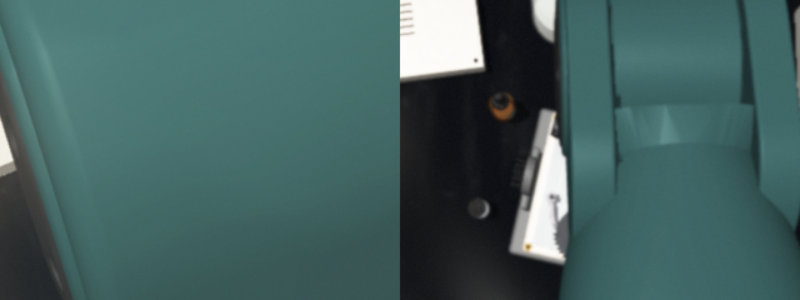

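Top view: vial at (264,266) and dropper bottle at (282,185), unchanged; the post is under the arm. A small last nudge toward 0.65.

Call:
jog_arm --steps '[0.006,0,0.01,0.0004,0.003,0,0,0,0,0,0,0,0,0,0,0,0,0,0,0,0,0,0,0,0,0,0,0,0,0,0,0,0,0,0]'

```text
clock: 15.47
eef_pos: [0.5548, 0.087, 0.1737]
eef_rot: [0.093, 0.701, -0.098, 0.701]
ft_force: [-0.8, -6.8, 0.1]
finger_gap: 0.157
```

```bash
python3 -c "
from lev import *
ten();a=np.load('pics/top4.png.npz');b=snap('top','top6.png')
print([np.round(cen(d,(444-390)/2.4+280,306/2.4+170),2) for d in (a,b)])"
```

```text
t 15.47 tcp [0.5548 0.087  0.1737] grasp [0.5548 0.0871 0.1924] xaxis [-0.001 -0.006 -1.   ] jawyaw 1.3 F [-0.8 -6.8  0.1] gap 0.157
r 0.1002 q 0.614
[array([301.92, 297.27]), array([301.93, 297.27])]
```

Call:
jog_arm --steps '[0.006,0,0.015,0.001,0.0045,0,0,0,0,0,0,0.0011,0,0,0,0,0,0,0.0011,0,0,0,0,0,0,0.0011,0,0]'

```text
clock: 15.85
eef_pos: [0.5556, 0.0904, 0.1737]
eef_rot: [0.093, 0.701, -0.097, 0.701]
ft_force: [0.4, -8.6, -0.3]
finger_gap: 0.157
```

```bash
python3 -c "
from lev import *
ten();b=[snap('top','top%d.png'%i) for i in(7,8,9,10)];ten()
print(np.round(cen(b[-1],(444-390)/2.4+280,306/2.4+170),2))"
```

```text
t 15.85 tcp [0.5556 0.0904 0.1737] grasp [0.5556 0.0906 0.1924] xaxis [-0.    -0.007 -1.   ] jawyaw 1.301 F [ 0.4 -8.6 -0.3] gap 0.157
r 0.1001 q 0.649
t 16.05 tcp [0.5556 0.0904 0.1737] grasp [0.5556 0.0906 0.1924] xaxis [-0.    -0.007 -1.   ] jawyaw 1.302 F [ 0.8 -8.2 -0.5] gap 0.155
r 0.1001 q 0.649
[301.93 297.27]
```

Steady at 0.649 with the target held, so I'm handing in.

```bash
python3 -c "
from station import sign_off
print(sign_off())"
```

```text
the job is handed in; nothing more can be done
None
```

The drive head is level, and the tensioner arm is held past its last click with the fingers closed on the thumb post. I handed the job in at about 16 s of robot time.

**Head:** I set it by the tilt handle in two grips. After the first it still read 0.093 rad. After the second, the plate screws seen from both cameras gave 0.006 rad, which is within measuring error.

**Tensioner:** I gripped the post by its rim and swung it along its arc. The tool position gives a joint angle of 0.649 (give or take about 0.02), between the last tooth at 0.50 and the stop at 0.80. It held steady over the last 0.2 s I watched. The push was about 8 N, near the 7.5 N you gave for 0.65. It had crept back to 0.61 while idling, so I pushed it forward again and ended on a holding push.

**Last checks:**
- **Level during the push:** the one screw still visible from above did not move. That view shows little change with tilt, so it is weak evidence. The small forces at the post suggest the head stayed put.
- **Bystanders:** the vial and dropper bottle were in their original places in the pictures. The petri dish was too, but the arm hid it in the later pictures, so I last saw it before the push.
- **Not seen directly:** the arm also hid the post and pawl at the end. The angle and the passed clicks are inferred from tool position and force.

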